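# Work the last tight leg out of an upturned stool

## Task

The stool on the paper is being taken apart for painting: its seat lies upside down and only one leg still stands in it, stuck in a tight socket. Take hold of that leg, rock it side to side several times along the long side of the seat until it works loose, keeping the seat lying where it is, flat on the table, because a hard straight pull would lift it. Finish while still holding the leg upright just clear above its socket (a finger's width or two), and leave the loose legs and the tin alone.

Things in the scene. Friction and masses are not known exactly. Their poses are not given: they have to be found in the camera images.
- leg_mid (a point): On the axis, half-way up, of the wooden leg standing in the seat, 75 mm above the shoulder and 75 mm below the top; z runs up the leg. Tapered, 160 g, 150 mm tall above the shoulder, 30 mm thick along x (flat parallel faces); along y 54 mm wide at the shoulder, 40 mm at the top. Rocked by moving its top 10 to 15 mm to and fro along y, it walks up about 1 mm a rock under a light pull (about 10 N).
- tenon_end (a point): Centre of the lower end of that leg's tenon (14 mm in x, 40 mm in y, 15 mm long, below the shoulder), 90 mm below leg_mid, same axes. At the start it is 15 mm down in the socket, the shoulder resting on the seat.
- leg_foot (a point): Centre of the leg's upper end (its foot), 75 mm above leg_mid. Same axes.
- socket (a point): Centre of the mouth of the leg's socket, in the seat's upper face, 40 mm above the table; the seat's axes: z up, y along its long side. A slot 17 mm deep, 45 mm long in y (2.5 mm play at either end of the tenon), gripping the tenon tightly on its broad faces. A straight pull needs some 26 N to draw the leg, but 16 N already lifts this corner of the seat.
- seat: The loose seat, upside down on the table: a wooden slab 260 mm (x) by 380 mm (y), 40 mm thick, about 3 kg; origin at the centre of its lower face, on the table; z up. Four sockets at x = +-75 mm, y = +-125 mm from its centre: the leg stands in the one at x = -75, y = +125 mm; three are empty.
- leg_out1: A leg already removed, 165 mm long, lying flat (30 mm high) beside the seat; origin at the middle of its under side, its length along x. To be left alone.
- leg_out2: Another removed leg lying flat beside the seat, same size. To be left alone.
- leg_out3: The third removed leg, lying flat beyond the seat, same size. To be left alone.
- tin: Paint tin, 86 mm across, 100 mm high, standing beside the seat; origin at the centre of its base. To be left alone.

How it is judged:
On the way, in this order (a step that is already met when the one before it is completed fails the run):
1. the leg, its tenon still in the socket, is leaned one way along the seat's long side (towards the near end of the seat) (y of leg_foot in the frame of socket above 0.006 m and z of tenon_end in the frame of socket between -0.03 and -0.003 m), for 0.05 s.
2. and then, still in the socket, leaned the other way (y of leg_foot in the frame of socket below -0.006 m and z of tenon_end in the frame of socket below -0.003 m), for 0.05 s.
At the end, for the whole second after the job is handed in: the leg is held by the fingers, still and upright within about 17 degrees, its tenon's end 4 to 50 mm above the mouth of its socket and within 40 mm of being straight over it, touching nothing of the seat; the seat lies flat on the table within 30 mm of where it was (z of tenon_end in the frame of socket between 0.004 and 0.05 m and horizontal distance between tenon_end and socket below 0.04 m and angle between leg_mid's own z axis and vertical below 0.3 rad and contact force between the fingers and leg above 1 N and contact force between leg and seat below 0.1 N and linear speed of leg below 0.03 m/s and height (world z) of seat below 0.004 m and angle between seat's own z axis and vertical below 0.02 rad and distance of seat from where it was at the start of the episode below 0.03 m); the arm keeps its last pose, push and grip.
It fails at once if the seat is lifted or tipped up (more than about 2 degrees, or its middle by 8 mm) or dragged more than 30 mm (angle between seat's own z axis and vertical above 0.04 rad or height (world z) of seat above 0.008 m or distance of seat from where it was at the start of the episode above 0.03 m).
It fails at once if a removed leg or the tin is moved more than 20 mm (distance of any of leg_out1, leg_out2, leg_out3, tin from where it was at the start of the episode above 0.02 m).
It fails at once if the tin is tipped over (angle between tin's own z axis and vertical above 0.3 rad).
It also fails if it takes over 61 s, if anything falls off the work surface, if the arm or the gripper's body presses on something with over 40 N, if the wrist force passes 120 N, or if a joint passes its speed limit or range.

## Robot

A 6-joint arm with a two-finger parallel gripper is mounted at the origin on the work surface. World frame = base frame: x ahead of the robot, y to its left, z up, the work surface at z = 0. Lengths are in m, angles in rad, forces in N, time in s.
With the tool pointing down it reaches from about 0.35 to 0.975 m from the base axis. Payload 7.1 kg.
Tool frame: the origin (TCP) lies midway between the tips of the shut fingers; the grasp point (between the pads) lies 19 mm behind it; z points along the fingers, y is the direction in which the jaws open and shut (so a half turn about z gives the same grasp; the last joint's range is limited). The gripper opens to 88 mm and grips with 3 to 60 N. Pads are 20 mm wide; open, the fingers measure 115 mm over their backs; the gripper's body (75 mm by 178 mm) begins 61 mm behind the grasp point.
Start: joints at [1.237, 0.423, 1.63, -0, 1.089, -0.019], TCP at [0.193, 0.594, 0.223] pointing down, gripper open.
Joint ranges: [-3, 3], [-0.9, 2.11], [0.09, 2.58], [-1.31, 4.45], [0.11, 2.69], [-2.54, 2.54]. Speed limits (rad/s): [2.39, 2.39, 3.01, 3.14, 3.14, 3.14].

## Interface

Orientations are given as a unit quaternion [w, x, y, z].
In Python, from cell import sensors, vision, order, nets gives the robot as it stands.
- The arm moves only by the shell command python3 -m pendant 'ROWS' [FORCE]. ROWS is JSON, a list of rows, each a list of 7 numbers: the closure in counts, from 0 (fully open) to 255 (shut), then the shift along the tool's x, y, z in mm, then the turn, a rotation vector about the tool's x, y, z in degrees. In form: [[gripper, dx, dy, dz, ax, ay, az], ...]. A call has exactly 5 rows; each row shifts and turns the commanded pose from where the row before left it, along the tool's axes as they then stand; what a row does not reach is not made up. A row lasts 1/10 s, in which the tool goes at most 50 mm and 8.59 degrees, less where a joint would pass 70% of its speed; a pose out of reach is approached as far as the arm can. A call with a gripper value outside its range is refused whole. The fingers move at their own pace and stop on an object; FORCE is the grip in N (left out, the last holds). Time passes only in rows, so rows that do not move let the fingers close, or fill a call up. It gives the time, the measured TCP pose, the force and the opening at its end, in the units of the state.
- sensors.sense(): the state, without advancing time (a new reading comes with each control period).
- vision.capture(name): name is "scene" or "top" or "wrist"; returns a dict with "color" (480x640x3 uint8, red, green, blue), "camera_matrix" (3x3 intrinsics, pixels), "T" (4x4, takes a point from camera to world coordinates); the wrist camera has in their place "T_tool_cam" (4x4, takes a point from camera to tool coordinates, whose origin is the TCP and whose axes are the flange's). Camera axes: x right, y up, looking along -z (the intrinsics and any distortion apply to the point x, -y, -z); pixel columns grow to the right and rows downward; lengths in m; the calibration is good to about 2 mm. A picture is of the moment at which its call begins: read the wrist's pose just before it. There is no depth.
- order.close_job(): hands the job in, once; it reports no verdict.
Trained networks look in the newest picture that a camera, given by its name, has taken for a name from the list of things; names that differ only in an ending like _2 or _b are one class to them, and where a whole thing is asked for, a point or a joint stands for the part that bears it (a point fixed in the world has none). Each returns a list of dicts, best first, with "confidence" (0 to 1); they miss things now and then, are a little off and sometimes report something else, mostly with a low value. They report only what shows in the picture. A call takes as long as a camera call.
- nets.look_for(camera, query): "extent" ([centre column, centre row, width, height] in pixels, round what is visible of it).
- nets.mark_of(camera, query): "point" ([column, row] in pixels: a listed point, or the origin of a listed thing).
The state is a dict: "clock": time; "joint_positions": joint angles; "joint_velocities": joint speeds; "tau": joint torques, N m; "tool_pos": TCP position; "tool_rot": TCP orientation; "ft_force": force on the tool from outside, world axes, zero at the start; "moment": the same for the moment, N m; "gripper_width": finger opening in m.
Only numpy, scipy, OpenCV 4.12 (cv2) and the standard library are available. Lean on these libraries where they do the work, as an engineer would, in place of code of your own. Each camera call takes 0.05 s, during which the arm holds its last target. There are 200 camera calls.

## Working session

There is one attempt and no reset: what is moved stays moved. The work goes in short steps, Python scripts to look and compute and a shell command to move; the robot and the scene stay as the last step left them, time stands still between calls to the robot, and variables do not carry over. Pictures are saved under pics/ and viewed, about 8 in all and at most 12, crops included, and the job is handed in when it is done.

```bash
ls; mkdir -p pics; python3 - <<'E'
from cell import sensors,vision,nets
import cv2
s=sensors.sense();print({k:s[k] for k in('clock','tool_pos','tool_rot','ft_force','gripper_width')})
for c in('scene','top'):
    r=vision.capture(c);cv2.imwrite(f'pics/{c}0.png',r['color'][:,:,::-1]);print(r['camera_matrix'].tolist(),r['T'].round(4).tolist(),[k for k in r])
    for q in('leg_foot','leg_mid','tenon_end','socket','seat','tin'):
        print(c,q,[(m['point'],round(m['confidence'],2)) for m in nets.mark_of(c,q)[:3]])
E
```

```text
pics
{'clock': 0.0, 'tool_pos': array([0.19331423, 0.59377944, 0.22193287]), 'tool_rot': array([-1.18502954e-04,  1.56758085e-01,  9.87636762e-01, -7.17398041e-04]), 'ft_force': array([-0.03235343, -0.33527987, -0.51896264]), 'gripper_width': 0.08778211857624874}
[[497.4732534573033, 0.0, 317.90011898365356], [0.0, 497.4732534573033, 236.50828105198792], [0.0, 0.0, 1.0]] [[-0.8829, -0.3732, 0.2849, 0.9928], [0.4695, -0.7058, 0.5304, 0.6531], [0.0031, 0.6021, 0.7984, 1.1202], [0.0, 0.0, 0.0, 1.0]] ['color', 'camera_matrix', 'T']
scene leg_foot [([377.5, 251.5], 0.63), ([376.6, 265.7], 0.28)]
scene leg_mid [([371.9, 268.8], 0.79)]
scene tenon_end [([372.7, 290.0], 0.67)]
scene socket [([367.6, 286.0], 0.93)]
scene seat [([324.3, 266.9], 0.77)]
scene tin [([302.2, 189.4], 0.65)]
[[555.4910677757896, 0.0, 327.94794020405266], [0.0, 555.4910677757896, 234.5779888305533], [0.0, 0.0, 1.0]] [[0.0171, 0.9896, -0.1428, 0.4352], [-0.9997, 0.0192, 0.0132, 0.0308], [0.0158, 0.1426, 0.9897, 1.5299], [0.0, 0.0, 0.0, 1.0]] ['color', 'camera_matrix', 'T']
top leg_foot [([280.6, 255.8], 0.82)]
top leg_mid [([280.2, 264.9], 0.54)]
top tenon_end [([283.5, 265.7], 0.84)]
top socket [([280.7, 267.7], 0.87)]
top seat [([329.4, 247.0], 0.69)]
top tin [([429.2, 271.0], 0.98)]
```

View pics/top0.png

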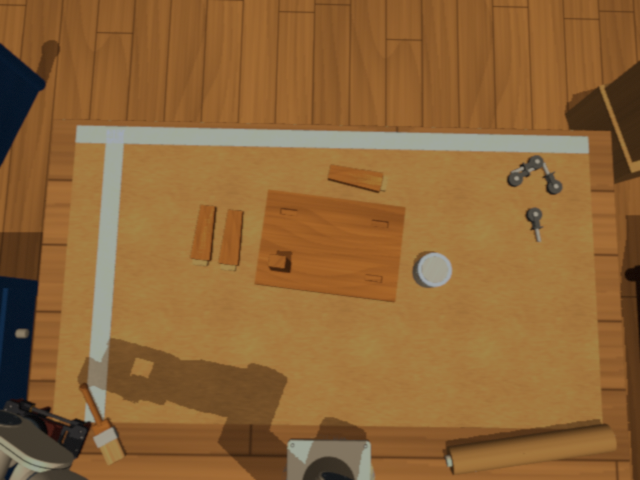

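View pics/scene0.png

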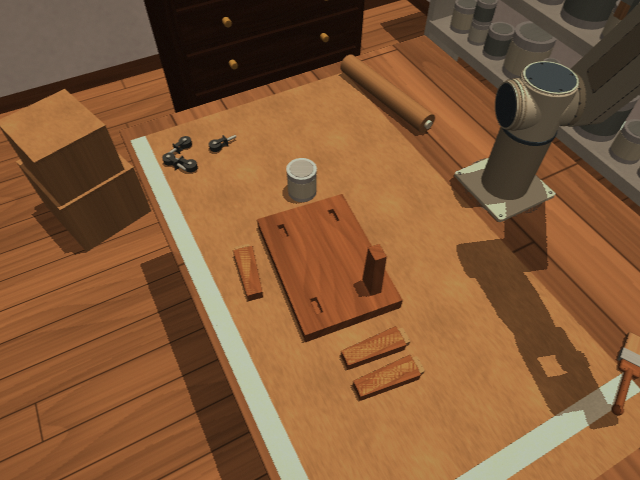

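```bash
cat > h.py <<'E'
import numpy as np
from scipy.spatial.transform import Rotation as R
def ray(K,T,p):
    d=np.array([(p[0]-K[0,2])/K[0,0],-(p[1]-K[1,2])/K[1,1],-1.]);return T[:3,3],T[:3,:3]@d
def atz(K,T,p,z):
    o,d=ray(K,T,p);return o+d*(z-o[2])/d[2]
def pix(K,T,P):
    c=T[:3,:3].T@(np.asarray(P)-T[:3,3]);return np.array([K[0,2]-K[0,0]*c[0]/c[2],K[1,2]+K[1,1]*c[1]/c[2]])
def toolT(s):
    q=s['tool_rot'];T=np.eye(4);T[:3,:3]=R.from_quat([*q[1:],q[0]]).as_matrix();T[:3,3]=s['tool_pos'];return T
E
python3 - <<'E'
from cell import vision
from h import *
P={'top':dict(foot=(280.6,255.8,.19),mid=(280.2,264.9,.115),ten=(283.5,265.7,.025),sock=(280.7,267.7,.04),tin=(429.2,271,0)),
'scene':dict(foot=(377.5,251.5,.19),mid=(371.9,268.8,.115),ten=(372.7,290,.025),sock=(367.6,286,.04),tin=(302.2,189.4,0))}
for c in P:
    r=vision.capture(c)
    for k,v in P[c].items(): print(c,k,atz(r['camera_matrix'],r['T'],v[:2],v[2]).round(4))
E
```

```text
top foot [0.5745 0.1267 0.19  ]
top mid [0.559  0.1324 0.115 ]
top ten [0.5648 0.1298 0.025 ]
top sock [0.558  0.1362 0.04  ]
top tin [ 0.5597 -0.2712  0.    ]
scene foot [0.5604 0.1369 0.19  ]
scene mid [0.5647 0.1324 0.115 ]
scene ten [0.5587 0.1418 0.025 ]
scene sock [0.5698 0.1328 0.04  ]
scene tin [ 0.5511 -0.2716  0.    ]
```

The top view shows the seat corners at about (267,191), (405,207), (395,301) and (256,285). The leg's foot is at (281,256), the two loose legs lie left of the seat, and the tin is to the right at (434,270). The scene view agrees.

```bash
python3 - <<'E'
from cell import vision,sensors
from h import *
import cv2
r=vision.capture('top');K,T=r['camera_matrix'],r['T']
g=cv2.cvtColor(r['color'],cv2.COLOR_RGB2GRAY)
c=np.array([(267,191),(405,207),(395,301),(256,285)],np.float32).reshape(-1,1,2)
c=cv2.cornerSubPix(g,c,(6,6),(-1,-1),(3,50,.01)).reshape(-1,2);print(c)
W=np.array([atz(K,T,p,.04) for p in c]);print(W.round(4))
# seat corners: (130,190),(130,-190),(-130,-190),(-130,190) mm
L=np.array([(.13,.19),(.13,-.19),(-.13,-.19),(-.13,.19)])
for i in range(4): print(np.linalg.norm(W[i]-W[(i+1)%4]))
m=W[:,:2].mean(0);H=L.T@(W[:,:2]-m);yaw=np.arctan2(H[0,1]-H[1,0],H[0,0]+H[1,1])
Rz=np.array([[np.cos(yaw),-np.sin(yaw)],[np.sin(yaw),np.cos(yaw)]])
s=m+Rz@[-.075,.125];print('yaw',np.degrees(yaw),'c',m,'sock',s)
S=sensors.sense();Tt=toolT(S);R_t=Tt[:3,:3]
Rd=np.column_stack([[-Rz[0,1]*-1,-Rz[1,1]*-1,0],[Rz[0,0],Rz[1,0],0],[0,0,-1]])
print(Rd.round(3),np.linalg.det(Rd))
for n,D in(('a',Rd),('b',Rd@np.diag([-1,-1,1]))): print(n,np.degrees((R.from_matrix(R_t).inv()*R.from_matrix(D)).as_rotvec()))
print('shift tool mm',1000*R_t.T@(np.array([*s,.23])-S['tool_pos']))
E
```

```text
[[267.75378 189.37518]
 [405.1465  206.8976 ]
 [394.74673 301.71356]
 [253.66011 283.84866]]
[[ 0.7721  0.1779  0.04  ]
 [ 0.7308 -0.1989  0.04  ]
 [ 0.4727 -0.1704  0.04  ]
 [ 0.5135  0.207   0.04  ]]
0.3790330753449482
0.25969969024695844
0.3796354714783831
0.2601966853033951
yaw -6.260020503086967 c [0.62228513 0.00389357] sock [0.56136243 0.13632628]
[[ 0.109  0.994  0.   ]
 [ 0.994 -0.109  0.   ]
 [ 0.     0.    -1.   ]] 1.0
a [ 1.22970461e-03 -3.02479922e-04  7.82226057e+01]
b [ 3.19969897e-04  1.30080851e-03 -1.01777394e+02]
shift tool mm [-491.59593911 -321.54690063   -7.32092809]
```

```bash
for i in 1 2 3; do python3 -m pendant '[[0,-32.8,-21.4,-1,0,0,0],[0,-32.8,-21.4,-1,0,0,0],[0,-32.8,-21.4,-1,0,0,0],[0,-32.8,-21.4,-1,0,0,0],[0,-32.8,-21.4,-1,0,0,0]]'; done
for i in 1 2; do python3 -m pendant '[[0,0,0,0,0,0,7.8],[0,0,0,0,0,0,7.8],[0,0,0,0,0,0,7.8],[0,0,0,0,0,0,7.8],[0,0,0,0,0,0,7.8]]'; done
cat >> h.py <<'E'
def shot(name):
    from cell import vision,sensors
    import cv2
    s=sensors.sense();r=vision.capture('wrist');cv2.imwrite(f'pics/{name}.png',r['color'][:,:,::-1])
    return s,r['camera_matrix'],toolT(s)@r['T_tool_cam']
E
python3 - <<'E'
from h import *
from cell import nets
import cv2
s,K,T=shot('w1');print(s['clock'],s['tool_pos'],T.round(3).tolist())
for q,z in(('leg_foot',.19),('socket',.04),('leg_mid',.115)):
    for m in nets.mark_of('wrist',q)[:2]: print(q,m['confidence'],m['point'],atz(K,T,m['point'],z).round(4))
yaw=np.radians(-6.26);Rz=np.array([[np.cos(yaw),-np.sin(yaw)],[np.sin(yaw),np.cos(yaw)]])
im=cv2.imread('pics/w1.png')
for z,w in((.19,.02),(.04,.027)):
    p=np.array([pix(K,T,[*(np.array([.5614,.1363])+Rz@[a*.015,b*w]),z]) for a,b in((1,1),(1,-1),(-1,-1),(-1,1))])
    cv2.polylines(im,[p.astype(int).reshape(-1,1,2)],True,(0,255,0) if z>.1 else (255,0,0),1)
cv2.imwrite('pics/w1o.png',im)
E
```

```text
clock: 1.35
tool_pos: [0.3171, 0.4406, 0.2279]
tool_rot: [0.0, 0.157, 0.988, 0.0]
ft_force: [-0.0, 0.2, 0.1]
gripper_width: 0.0876
clock: 1.85
tool_pos: [0.44, 0.2879, 0.2329]
tool_rot: [0.0, 0.157, 0.988, 0.0]
ft_force: [0.3, 0.5, 0.2]
gripper_width: 0.088
clock: 2.35
tool_pos: [0.5628, 0.1353, 0.2379]
tool_rot: [0.0, 0.157, 0.988, 0.0]
ft_force: [0.1, 0.6, -1.0]
gripper_width: 0.0871
clock: 2.85
tool_pos: [0.5619, 0.1366, 0.2377]
tool_rot: [0.0, 0.48, 0.877, 0.0]
ft_force: [0.5, 0.3, -0.6]
gripper_width: 0.0879
clock: 3.35
tool_pos: [0.5619, 0.1367, 0.2377]
tool_rot: [0.0, 0.745, 0.667, 0.0]
ft_force: [-0.4, -0.7, 0.3]
gripper_width: 0.0881
3.35 [0.56192974 0.1367175  0.23772883] [[0.994, 0.107, 0.03, 0.571], [-0.111, 0.955, 0.275, 0.212], [0.0, -0.277, 0.961, 0.4], [0.0, 0.0, 0.0, 1.0]]
leg_foot 0.66 [321.0, 269.1] [0.5623 0.1372 0.19  ]
```

View pics/w1o.png

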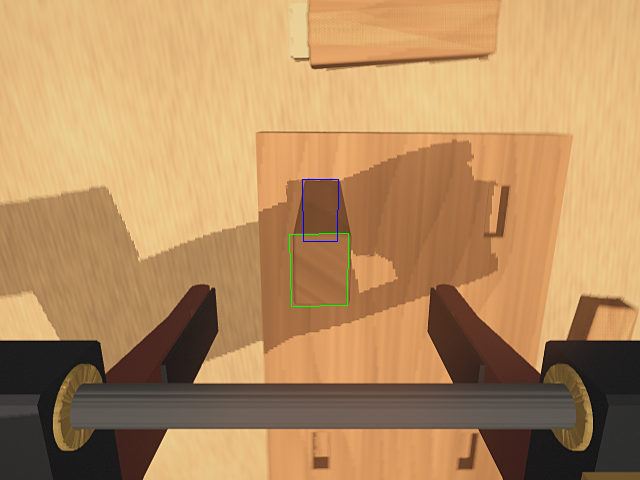

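The model overlay matches the leg and its shoulder closely. Next I descend and grip.

```bash
python3 -m pendant '[[0,0,0,19.5,0,0,0],[0,0,0,19.5,0,0,0],[0,0,0,19.5,0,0,0],[0,0,0,19.5,0,0,0],[0,0,0,19.5,0,0,0]]'; python3 -m pendant '[[200,0,0,0,0,0,0],[200,0,0,0,0,0,0],[200,0,0,0,0,0,0],[200,0,0,0,0,0,0],[200,0,0,0,0,0,0]]' 40;python3 -m pendant '[[200,0,0,0,0,0,0],[200,0,0,0,0,0,0],[200,0,0,0,0,0,0],[200,0,0,0,0,0,0],[200,0,0,0,0,0,0]]' 40
```

```text
clock: 4.05
tool_pos: [0.562, 0.1367, 0.1395]
tool_rot: [0.0, 0.742, 0.67, 0.0]
ft_force: [0.3, 0.4, 0.7]
gripper_width: 0.0876
clock: 4.55
tool_pos: [0.5624, 0.1368, 0.1411]
tool_rot: [0.0, 0.743, 0.669, 0.001]
ft_force: [0.4, 0.1, -0.2]
gripper_width: 0.0517
clock: 5.05
tool_pos: [0.5618, 0.1367, 0.1403]
tool_rot: [-0.0, 0.743, 0.669, -0.0]
ft_force: [-1.9, 1.0, 3.2]
gripper_width: 0.0301
```

```bash
python3 -m pendant '[[220,2,0,0,0,-1.1,0],[220,2,0,0,0,-1.1,0],[220,2,0,0,0,-1.1,0],[220,2,0,0,0,-1.1,0],[220,0,0,0,0,0,0]]' 45
```

```text
clock: 5.55
tool_pos: [0.5628, 0.1446, 0.1417]
tool_rot: [0.026, 0.743, 0.669, -0.029]
ft_force: [-5.9, -4.5, 19.1]
gripper_width: 0.0294
```

```bash
python3 -m pendant '[[220,0,0,-0.5,0,0,0],[220,0,0,-0.5,0,0,0],[220,0,0,-0.5,0,0,0],[220,0,0,0,0,0,0],[220,0,0,0,0,0,0]]' 45; python3 -m pendant '[[220,0,0,-0.2,0,0,0],[220,0,0,-0.2,0,0,0],[220,0,0,-0.2,0,0,0],[220,0,0,0,0,0,0],[220,0,0,0,0,0,0]]'
```

```text
clock: 6.05
tool_pos: [0.5627, 0.1445, 0.1418]
tool_rot: [0.026, 0.743, 0.668, -0.029]
ft_force: [-2.1, -2.1, 7.2]
gripper_width: 0.03
clock: 6.55
tool_pos: [0.5626, 0.1446, 0.1418]
tool_rot: [0.026, 0.743, 0.668, -0.029]
ft_force: [-1.7, -3.9, 1.4]
gripper_width: 0.0301
```

```bash
python3 -m pendant '[[220,-2,0,0.3,0,1.1,0],[220,-2,0,0.3,0,1.1,0],[220,-2,0,0.3,0,1.1,0],[220,-2,0,0.3,0,1.1,0],[220,0,0,0,0,0,0]]' 45; python3 -m pendant '[[220,-2,0,-0.3,0,1.1,0],[220,-2,0,-0.3,0,1.1,0],[220,-2,0,-0.5,0,1.1,0],[220,-2,0,-0.5,0,1.1,0],[220,0,0,0,0,0,0]]'
```

```text
clock: 7.05
tool_pos: [0.5619, 0.1364, 0.1415]
tool_rot: [-0.001, 0.744, 0.668, 0.001]
ft_force: [-2.1, -1.5, 5.0]
gripper_width: 0.03
clock: 7.55
tool_pos: [0.5608, 0.1285, 0.1419]
tool_rot: [-0.026, 0.743, 0.668, 0.029]
ft_force: [-0.4, 1.5, -9.2]
gripper_width: 0.0299
```

```bash
python3 -m pendant '[[220,4,0,0.3,0,-2.2,0],[220,4,0,0.2,0,-2.2,0],[220,4,0,-0.2,0,-2.2,0],[220,4,0,-0.4,0,-2.2,0],[220,0,0,0,0,0,0]]' 45; python3 -m pendant '[[220,-4,0,0.3,0,2.2,0],[220,-4,0,0.2,0,2.2,0],[220,-4,0,-0.2,0,2.2,0],[220,-4,0,-0.4,0,2.2,0],[220,0,0,0,0,0,0]]'
```

```text
clock: 8.05
tool_pos: [0.5626, 0.1455, 0.1426]
tool_rot: [0.026, 0.742, 0.669, -0.029]
ft_force: [-0.4, -2.2, -5.9]
gripper_width: 0.0297
clock: 8.55
tool_pos: [0.5608, 0.1284, 0.1432]
tool_rot: [-0.027, 0.744, 0.667, 0.029]
ft_force: [-0.8, 4.8, -7.9]
gripper_width: 0.03
```

```bash
for i in 1 2; do python3 -m pendant '[[220,4,0,0.3,0,-2.2,0],[220,4,0,0.2,0,-2.2,0],[220,4,0,-0.2,0,-2.2,0],[220,4,0,-0.5,0,-2.2,0],[220,0,0,0,0,0,0]]' 45; python3 -m pendant '[[220,-4,0,0.3,0,2.2,0],[220,-4,0,0.2,0,2.2,0],[220,-4,0,-0.2,0,2.2,0],[220,-4,0,-0.5,0,2.2,0],[220,0,0,0,0,0,0]]'; done | grep -E 'tool_pos|ft_f|width'
```

```text
tool_pos: [0.5626, 0.1456, 0.1438]
ft_force: [-1.2, -2.8, -5.4]
gripper_width: 0.0302
tool_pos: [0.5608, 0.1283, 0.1443]
ft_force: [-0.5, 4.4, -8.8]
gripper_width: 0.0297
tool_pos: [0.5626, 0.1455, 0.1449]
ft_force: [-1.8, -2.5, -3.2]
gripper_width: 0.0295
tool_pos: [0.5608, 0.1281, 0.1454]
ft_force: [-2.0, 4.0, -6.7]
gripper_width: 0.0298
```

```bash
for i in 1 2 3; do python3 -m pendant '[[220,4,0,0.3,0,-2.2,0],[220,4,0,0.2,0,-2.2,0],[220,4,0,-0.2,0,-2.2,0],[220,4,0,-0.55,0,-2.2,0],[220,0,0,0,0,0,0]]' 45; python3 -m pendant '[[220,-4,0,0.3,0,2.2,0],[220,-4,0,0.2,0,2.2,0],[220,-4,0,-0.2,0,2.2,0],[220,-4,0,-0.55,0,2.2,0],[220,0,0,0,0,0,0]]'; done | grep -E 'tool_pos|ft_f'
python3 - <<'E'
from h import *
import cv2
s,K,T=shot('w2')
r=__import__('cell').vision.capture('scene');im=r['color'][:,:,::-1][190:340,280:430]
w=cv2.imread('pics/w2.png');im=cv2.resize(im,(480,480),interpolation=cv2.INTER_CUBIC)
cv2.imwrite('pics/c2.png',cv2.resize(np.hstack([w[:,160:480],im]),(800,480)))
E
```

```text
tool_pos: [0.5627, 0.1455, 0.146]
ft_force: [-2.0, -2.1, -3.8]
tool_pos: [0.5608, 0.128, 0.1465]
ft_force: [-2.3, 3.5, -8.6]
tool_pos: [0.5627, 0.1455, 0.1472]
ft_force: [-2.0, -0.9, -3.8]
tool_pos: [0.5609, 0.1279, 0.1477]
ft_force: [-2.7, 2.9, -7.4]
tool_pos: [0.5628, 0.1456, 0.1483]
ft_force: [-3.3, -1.7, -3.1]
tool_pos: [0.561, 0.1279, 0.149]
ft_force: [-3.0, 0.9, -5.5]
```

View pics/c2.png

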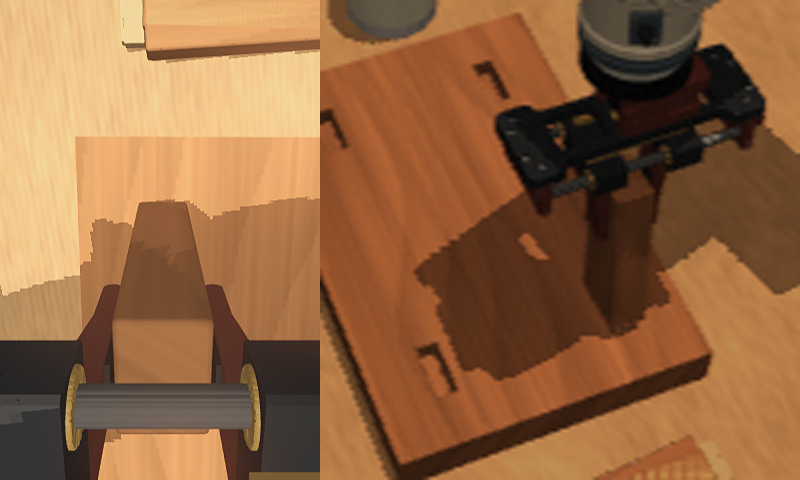

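The leg is still square between the pads (wrist crop, left), the seat is in place, and the leg is about 8 mm up. I keep rocking.

```bash
for i in 1 2 3 4; do python3 -m pendant '[[220,4,0,0.3,0,-2.2,0],[220,4,0,0.2,0,-2.2,0],[220,4,0,-0.2,0,-2.2,0],[220,4,0,-0.55,0,-2.2,0],[220,0,0,0,0,0,0]]' 45; python3 -m pendant '[[220,-4,0,0.3,0,2.2,0],[220,-4,0,0.2,0,2.2,0],[220,-4,0,-0.2,0,2.2,0],[220,-4,0,-0.6,0,2.2,0],[220,0,0,0,0,0,0]]'; done | grep -E 'clock|tool_pos|ft_f'
```

```text
clock: 14.15
tool_pos: [0.5628, 0.1459, 0.1496]
ft_force: [-5.2, -1.0, -0.0]
clock: 14.65
tool_pos: [0.5614, 0.1281, 0.1507]
ft_force: [-4.2, 2.3, 0.8]
clock: 15.15
tool_pos: [0.5632, 0.146, 0.1508]
ft_force: [-3.7, -2.0, 1.3]
clock: 15.65
tool_pos: [0.5613, 0.1278, 0.1513]
ft_force: [-3.0, 1.6, -2.4]
clock: 16.15
tool_pos: [0.5634, 0.1463, 0.1519]
ft_force: [-1.6, 0.5, -0.4]
clock: 16.65
tool_pos: [0.5619, 0.1277, 0.1527]
ft_force: [-1.0, 0.4, -1.4]
clock: 17.15
tool_pos: [0.5638, 0.1461, 0.1531]
ft_force: [-0.3, 0.4, -1.7]
clock: 17.65
tool_pos: [0.5618, 0.1275, 0.1538]
ft_force: [0.7, -0.4, -1.6]
```

The force is now only the leg's weight, so it seems loose. I set it upright and lift gently.

```bash
python3 -m pendant '[[220,2,0,0,0,-1.1,0],[220,2,0,0,0,-1.1,0],[220,2,0,0,0,-1.1,0],[220,2,0,0,0,-1.1,0],[220,0,0,0,0,0,0]]' 45;python3 -m pendant '[[220,0,0,-0.3,0,0,0],[220,0,0,-0.3,0,0,0],[220,0,0,-0.3,0,0,0],[220,0,0,-0.3,0,0,0],[220,0,0,-0.3,0,0,0]]'; python3 -m pendant '[[220,0,0,-0.5,0,0,0],[220,0,0,-0.5,0,0,0],[220,0,0,-0.5,0,0,0],[220,0,0,-0.5,0,0,0],[220,0,0,-0.5,0,0,0]]'
```

```text
clock: 18.15
tool_pos: [0.562, 0.138, 0.1538]
tool_rot: [0.0, 0.743, 0.67, -0.0]
ft_force: [0.1, 0.5, -1.9]
gripper_width: 0.0291
clock: 18.65
tool_pos: [0.562, 0.1366, 0.1554]
tool_rot: [0.0, 0.743, 0.669, 0.0]
ft_force: [0.7, 0.0, -1.0]
gripper_width: 0.0299
clock: 19.15
tool_pos: [0.5619, 0.1368, 0.1579]
tool_rot: [0.0, 0.743, 0.669, 0.0]
ft_force: [0.7, -0.2, -1.2]
gripper_width: 0.0301
```

Free. I raise it another 15 mm and check by camera.

```bash
python3 -m pendant '[[220,0,0,-3,0,0,0],[220,0,0,-3,0,0,0],[220,0,0,-3,0,0,0],[220,0,0,-3,0,0,0],[220,0,0,-3,0,0,0]]'; python3 -m pendant '[[220,0,0,0,0,0,0],[220,0,0,0,0,0,0],[220,0,0,0,0,0,0],[220,0,0,0,0,0,0],[220,0,0,0,0,0,0]]'
python3 - <<'E'
from h import *
from cell import nets,vision
import cv2
s,K,T=shot('w3')
for q,z in(('leg_foot',None),('tenon_end',None),('socket',.04)): print(q,[(m['point'],m['confidence']) for m in nets.mark_of('wrist',q)[:2]])
z=s['tool_pos'][2];dz=z-.1403;print('lift',dz)
for n,p in(('tenon',[.5614,.1363,.025+dz]),('foot',[.5614,.1363,.19+dz]),('sock',[.5614,.1363,.04])): print(n,pix(K,T,p))
t=vision.capture('top');g=cv2.cvtColor(t['color'],cv2.COLOR_RGB2GRAY)
c=cv2.cornerSubPix(g,np.array([(267.8,189.4),(405.1,206.9),(394.7,301.7),(253.7,283.8)],np.float32).reshape(-1,1,2),(6,6),(-1,-1),(3,50,.01)).reshape(-1,2);print(c)
im=vision.capture('scene')['color'][:,:,::-1][190:340,280:430]
w=cv2.imread('pics/w3.png');im=cv2.resize(im,(480,480),interpolation=cv2.INTER_CUBIC)
cv2.imwrite('pics/c3.png',cv2.resize(np.hstack([w[:,160:480],im]),(800,480)))
E
```

```text
clock: 19.65
tool_pos: [0.562, 0.1368, 0.1732]
tool_rot: [0.0, 0.743, 0.669, 0.0]
ft_force: [-0.6, 0.6, -1.4]
gripper_width: 0.0297
clock: 20.15
tool_pos: [0.5619, 0.1367, 0.1727]
tool_rot: [-0.0, 0.743, 0.669, -0.0]
ft_force: [-0.1, 0.9, -1.8]
gripper_width: 0.0299
leg_foot [([321.6, 381.0], 0.64)]
tenon_end []
socket []
lift 0.03237440450007062
tenon [320.23714422 236.65351066]
foot [317.53427965 380.60247193]
sock [320.35816787 230.20804193]
[[267.7031  189.4363 ]
 [405.15656 206.9102 ]
 [394.73645 301.77188]
 [251.31728 286.41885]]
```

View pics/c3.png

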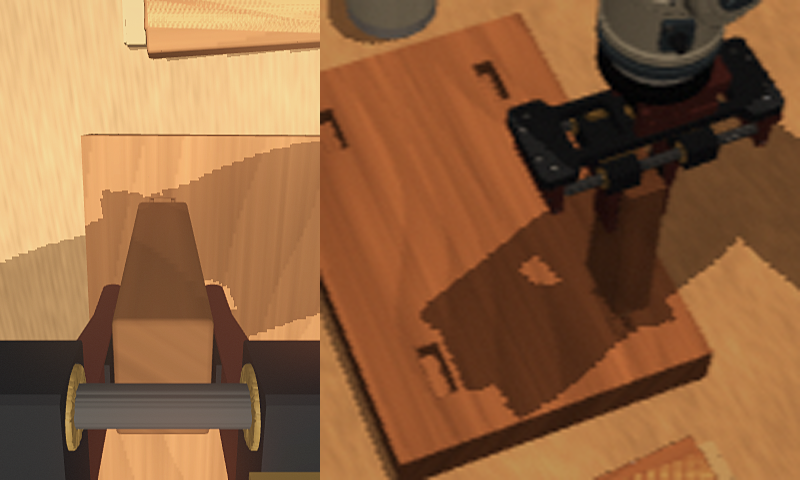

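```bash
python3 -c "
from cell import order;print(order.close_job())"
```

```text
the job is handed in; nothing more can be done
None
```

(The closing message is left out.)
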